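# Fit the two sieve decks to the bench shaker

## Task

Draw the fine sieve deck (the one with a tab and knob) out from under the riser shelf until it lies flat on the open bench, and let go; then take it again another way and lower it over all four posts of the shaker, tab towards the column, flat onto the pan. Then lower the coarse deck over the same posts, its narrow hole pair towards the column, flat onto the posts' shoulders. Do not drop the decks, and leave the tin, jar, screwdriver and pot where they are.

Things in the scene. Friction and masses are not known exactly. Their poses are not given: they have to be found in the camera images.
- shaker: Bench sifting shaker, fixed. Origin: centre of the catch pan's underside, on the bench; z up; -x points from pan to drive column. Steel pan 136 (x) by 112 (y), 25 high; its rim (18 wide) seats the fine deck. Grey foot plate 8 thick, 100 wide, x = -205 to +95. Decks home: centres over the origin, x axes along this x; fine deck's underside at z = 25, coarse deck's at z = 72.
- posts (a point): Point at the centre of the pan, at shoulder height (72 above the bench); axes are the shaker's. Four upright posts at x = +48, y = +38 and -38 (wide pair), and x = -48, y = +24 and -24 (narrow pair, nearer the column). Each: 16 in diameter from the pan's rim up to a flat shoulder at this height, then 8 in diameter, tapering from 17 to a blunt tip 25 above this point.
- column_top (a point): Middle of the top of the shaker's grey drive column, 130 above the bench, at x = -157 of the shaker. The column measures 50 (x) by 90 (y); its pan-side face is at the shaker's x = -132.
- riser: Low plywood riser shelf, fixed, open at front and back. Origin on the bench, 70 behind its front edge; -x points out of the front, towards the robot. Top board 150 (x = -70 to +80) by 174 (y), z = 54 to 66; side walls' inner faces at y = +75 and -75. It stands left or right of the shaker; the bench in front of it is empty.
- board: Flat plywood board, fixed, 6 thick, on the shaker's other side; the coarse deck lies on it. x = -230 to +70, y = -110 to +110; origin on its underside (bench level), z up.
- fine_deck: Fine sieve deck, loose, 0.3 kg: aluminium plate 130 (x) by 106 (y) by 8, fine mesh windows. Origin: centre of the underside. Holes: wide pair at x = +48, y = +38 and -38; narrow pair at x = -48, y = +24 and -24; diameter 19.5. A tab 24 wide, 8 thick runs from the -x edge to x = -120. It lies flat on the bench under the riser, tab out in front.
- fine_center (a point): Centre of the fine deck, 20 above the plate's underside; axes are the deck's, z up. Lies inside the wooden grip bar on the deck's middle: 50 long (along x), 14 wide (along y), from 8 to 40 above the underside. At the start the bar is hidden under the riser's top board.
- fine_knob (a point): Middle height (23 above the deck's underside) of the wooden knob on the fine deck's tab: upright cylinder 18 in diameter, 8 to 38 above the underside, at x = -105 of the deck. It stands about 35 in front of the riser. On the shaker it comes 27 from the column's face, too close for a gripper to hold it there.
- coarse_deck: Coarse sieve deck, loose, 0.28 kg: aluminium plate 130 (x) by 106 (y) by 8, coarse mesh windows, no tab. Origin: centre of the underside. Holes: wide pair at x = +48, y = +38 and -38; narrow pair at x = -48, y = +24 and -24; diameter 11.5, so it rests on the posts' shoulders. Starts flat on the board.
- coarse_center (a point): Centre of the coarse deck, 20 above the plate's underside; axes are the deck's, z up. Lies inside the wooden grip bar on the deck's middle: 50 long (along x), 14 wide (along y), from 8 to 40 above the underside.
- tin: Bystander: steel tin, 72 in diameter, 93 high, standing on the back of the riser's top. Origin: centre of its underside.
- jar: Bystander: small amber glass jar, 40 in diameter, 60 high, standing beside the pan. Origin: centre of its underside.
- screwdriver: Bystander: screwdriver 180 long lying on the far end of the board beyond the coarse deck, along the board's y. Origin: middle of its underside.
- pot: Bystander: white pot 70 in diameter, 70 high, standing beyond the shaker. Origin: centre of its underside.
There are look-alikes about, which are no part of the job. Of the things that look like the riser, take the one that is farthest to the robot's left at the start.

How it is judged (in metres and radians):
On the way, in this order (a step that is already met when the one before it is completed fails the run):
1. the fine deck lies flat on the bench, wholly out from under the riser, and is let go (x of fine_center in the frame of riser below -0.133 m and height (world z) of fine_center below 0.026 m and angle between fine_center's own z axis and vertical below 0.05 rad and contact force between the fingers and fine_deck below 0.3 N and linear speed of fine_deck below 0.03 m/s), for 0.2 s.
2. the fine deck is over all four posts, flat on the pan (horizontal distance between fine_center and shaker below 0.005 m and z of fine_center in the frame of shaker between 0.041 and 0.049 m and angle between the x axis of fine_center and the x axis of shaker, either way round below 0.08 rad and angle between fine_center's own z axis and vertical below 0.05 rad and contact force between the fingers and fine_deck below 0.3 N and linear speed of fine_deck below 0.03 m/s), for 0.2 s.
3. the coarse deck is over all four posts, flat on their shoulders (horizontal distance between coarse_center and shaker below 0.005 m and z of coarse_center in the frame of shaker between 0.088 and 0.096 m and angle between the x axis of coarse_center and the x axis of shaker, either way round below 0.08 rad and angle between coarse_center's own z axis and vertical below 0.05 rad and contact force between the fingers and coarse_deck below 0.3 N and linear speed of coarse_deck below 0.03 m/s), for 0.2 s.
At the end, for the whole second after the job is handed in: Both decks on the four posts, let go and at rest (slower than 0.03 m/s): the fine deck flat on the pan's rim, the coarse deck flat on the posts' shoulders, each within 4 mm in height, 5 mm sideways, 0.08 rad in turn and 0.05 rad in tilt of its place (all of step 2 and all of step 3); the robot touches nothing.
It fails at once if the tin, jar, screwdriver or pot is disturbed (moved over 30 mm) (distance of any of tin, jar, screwdriver, pot from where it was at the start of the episode above 0.03 m).
It fails at once if the fine deck is dropped (falls faster than 0.5 m/s while not held) (linear speed of fine_deck above 0.5 m/s and contact force between the fingers and fine_deck below 0.1 N).
It fails at once if the coarse deck is dropped (falls faster than 0.5 m/s while not held) (linear speed of coarse_deck above 0.5 m/s and contact force between the fingers and coarse_deck below 0.1 N).
It also fails if it takes over 72 s, if anything falls off the work surface, if the arm or the gripper's body presses on something with over 40 N, if the wrist force passes 120 N, or if a joint passes its speed limit or range.

## Robot

A 7-joint arm with a two-finger parallel gripper is mounted at the origin on the work surface. World frame = base frame: x ahead of the robot, y to its left, z up, the work surface at z = 0. Lengths are in mm, angles in rad, forces in N, time in s.
With the tool pointing down it reaches from about 400 to 875 mm from the base axis. Payload 4.4 kg.
Tool frame: the origin (TCP) lies at the very end of the fingers, on their centre line; the grasp point (between the pads) lies 19 mm behind it; z points along the fingers, y is the line along which they close (so a half turn about z gives the same grasp; the last joint's range is limited). The gripper opens to 85 mm and grips with 20 to 120 N. Pads are 22 mm wide; open, the fingers measure 114 mm over their backs; the gripper's body (76 mm by 85 mm) begins 54 mm behind the grasp point. The pads swing forward as they close: fully open they stand 13 mm farther back than shut.
Start: joints at [-1.235, 0.628, 0.038, 1.517, -0.027, 0.996, -0.02], TCP at [254.177, 598.257, 231.313] pointing down, gripper open.
Joint ranges: [-3.06, 3.06], [-0.37, 2.12], [-1.25, 1.32], [0.18, 2.47], [-1.1, 4.24], [0.23, 1.98], [-2.94, 2.94]. Speed limits (rad/s): [2.57, 2.57, 3.14, 3.14, 3.14, 3.14, 3.14].

## Interface

Orientations are given as [roll, pitch, yaw] about the fixed x, y, z axes, in that order (R = Rz(yaw) Ry(pitch) Rx(roll)).
In Python, from cell import sensors, get_image, camera_params, order gives the robot as it stands.
- The arm moves only by the shell command python3 -m inch 'ROWS' [OPENING]. ROWS is JSON, a list that holds one entry, the list of rows, each a list of 4 numbers: the shift along the tool's x, y, z in cm, then the turn about the tool's z in degrees. A call has 1 to 8 rows; each row is the pose to reach, as a shift and turn from the pose commanded when the call began, along the tool's axes at that moment; what a row does not reach only later rows make up. A row lasts 1/12 s, in which the tool goes at most 41.7 mm and 7.16 degrees, less where a joint would pass 70% of its speed; a pose out of reach is approached as far as the arm can. A call with a gripper value outside its range is refused whole. OPENING is the finger opening in cm, from 0 to 8.54, set as the call begins (- or left out, the last holds). The fingers move at their own pace and stop on an object; the grip force is fixed at half the most. Time passes only in rows, so rows that repeat a pose let the fingers close. It gives the time, the measured TCP pose, the force, the opening and the grip force at its end, in the units of the state.
- sensors.read_state(): the state, without advancing time (a new reading comes with each control period).
- get_image(name): name is "side" or "top" or "wrist"; returns the picture (480x640x3 uint8, blue, green, red); there is no depth.
- camera_params(name): a dict with "mtx" (3x3 intrinsics, pixels), "rvec" (rotation vector, rad) and "tvec" (3), from world to camera coordinates, as OpenCV has them. Camera axes: x right, y down, z forward; pixel columns grow to the right and rows downward; lengths in mm; the calibration is good to about 2 mm. A picture is of the moment at which its call begins: read the wrist's pose just before it. camera_params takes no time and is no camera call; for the wrist camera it gives the pose at the moment of the call.
- order.finish_job(): hands the job in; it is judged then, once.
The state is a dict: "clock": time; "qpos": joint angles; "qd": joint speeds; "tau": joint torques, N m; "eef_pos": TCP position; "tool_rot": TCP orientation; "force": force on the tool from outside, world axes, zero at the start; "torque": the same for the moment, N m; "width": finger opening in mm; "gripper_force": force on a finger pad.
Only numpy, scipy, OpenCV 4.12 (cv2) and the standard library are available. Lean on these libraries where they do the work, as an engineer would, in place of code of your own. Each camera call takes 0.05 s, during which the arm holds its last target. There are 200 camera calls.

## Working session

There is one attempt and no reset: what is moved stays moved. The work goes in short steps, Python scripts to look and compute and a shell command to move; the robot and the scene stay as the last step left them, time stands still between calls to the robot, and variables do not carry over. Pictures are saved under pics/ and viewed, at most 10 in all, crops included, and the job is handed in when it is done.

```bash
ls; mkdir -p pics
python3 - <<'E'
from cell import sensors,get_image,camera_params
import cv2,numpy as np
s=sensors.read_state();print(s)
for n in("top","side"):
    cv2.imwrite(f"pics/{n}0.png",get_image(n))
    p=camera_params(n);print(n,p)
E
```

```text
pics
{'clock': 0.0, 'qpos': array([-1.23478198,  0.62937723,  0.03844371,  1.51839239, -0.02700388,
        0.99630185, -0.02004252]), 'qd': array([-0.00016375, -0.00050073,  0.00029528, -0.00039412, -0.0019334 ,
        0.00084247,  0.00039668]), 'tau': array([-1.33808257e-04, -5.63406551e+01,  1.22605138e+00, -1.93443364e+01,
        1.09112533e-02,  1.07231058e-02, -1.12477758e-05]), 'eef_pos': array([253.93018119, 597.64817229, 230.36117839]), 'tool_rot': array([-3.13963210e+00,  2.59780421e-05,  2.73973173e+00]), 'force': array([0.49797566, 0.35103979, 0.50827872]), 'torque': array([ 0.00836945, -0.03287031, -0.00150053]), 'gripper_force': 0.0, 'width': 85.08029820702876}
top {'mtx': array([[518.70943919,   0.        , 318.05506841],
       [  0.        , 518.70943919, 245.1200305 ],
       [  0.        ,   0.        ,   1.        ]]), 'rvec': array([ 2.14747119, -2.11604251,  0.2340394 ]), 'tvec': array([ -28.36297542,  547.73981742, 1113.20392918])}
side {'mtx': array([[518.75824084,   0.        , 318.71552791],
       [  0.        , 518.75824084, 236.87681888],
       [  0.        ,   0.        ,   1.        ]]), 'rvec': array([ 2.32060494, -0.40692404,  0.16198106]), 'tvec': array([-494.2679851 ,  203.41465546, 1007.29155966])}
```

View pics/top0.png

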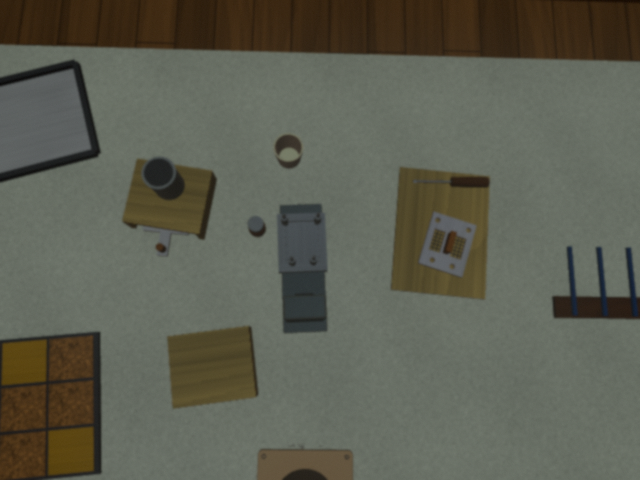

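View pics/side0.png

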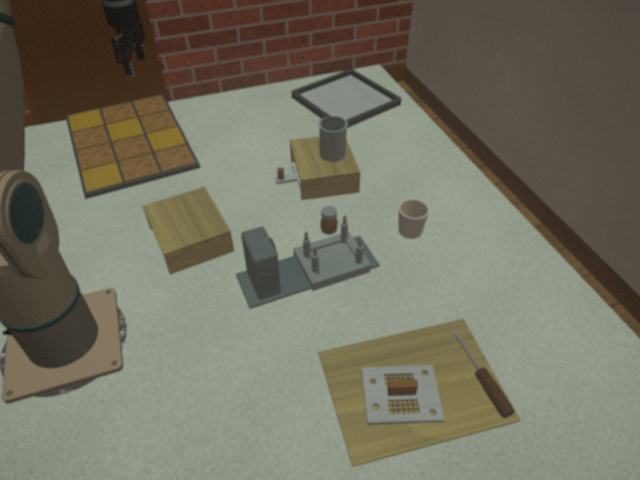

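The top view shows the leftmost riser with the tin at (170,198), the knob at (161,246), the shaker posts around (302,240) with the wide pair farther from the robot, and the coarse deck bar at (452,242) with its narrow pair towards the robot. The side view shows the knob at (280,172), the posts at (307,240), (345,225), (360,247), (315,257), and the coarse bar at (402,386).

```bash
cat > h.py <<'E'
import numpy as np,cv2
from cell import sensors,get_image,camera_params
from scipy.spatial.transform import Rotation as R
from scipy.optimize import least_squares
def proj(p,P): return cv2.projectPoints(np.float64(P).reshape(-1,3),p["rvec"],p["tvec"],p["mtx"],None)[0].reshape(-1,2)
def ray(p,uv):
    M=cv2.Rodrigues(p["rvec"])[0];d=M.T@np.linalg.solve(p["mtx"],[*uv,1]);return -M.T@p["tvec"].ravel(),d
def plane(p,uv,z):
    c,d=ray(p,uv);return c+d*(z-c[2])/d[2]
def tri(obs):
    return least_squares(lambda X:np.concatenate([proj(p,X)[0]-uv for p,uv in obs]),[550,0,30]).x
def tool(dworld,s=None):
    "world shift (mm) -> tool axes, cm"
    s=s or sensors.read_state();return R.from_euler("xyz",s["tool_rot"]).inv().apply(dworld)/10
E
python3 - <<'E'
from h import *
t,s=camera_params("top"),camera_params("side")
for n,a,b in[("knobtop",(160.5,247),(280.5,170)),("coarsebar",(452,242),(402,382)),("post farL",(285,217),(345,217)),("post farR",(319,219),(360,238)),("nearL",(292,262),(307,235)),("nearR",(313,262),(315,249))]:
    X=tri([(t,a),(s,b)]);print(n,X.round(1),(proj(t,X)[0]-a).round(1),(proj(s,X)[0]-b).round(1))
for n,uv,z in[("riserFL",(123,222),66),("riserFR",(202,237),66),("riserBL",(138,160),66),("BR",(214,173),66),("tab end",(163,256),8),("c holes",(437,217),14),("",(469,225),14),("",(430,261),14),("",(454,267),14)]: print(n,plane(t,uv,z).round(1))
print(proj(t,sensors.read_state()["eef_pos"]),camera_params("wrist"))
I=cv2.resize(get_image("top")[130:340,110:270],None,fx=2.5,fy=2.5,interpolation=3)
J=cv2.resize(get_image("wrist"),(480,360))
K=np.zeros((525,800,3),np.uint8);K[:,:400]=I;K[:300,400:]=cv2.resize(J,(400,300));cv2.imwrite("pics/m1.png",K)
E
```

```text
knobtop [541.6 336.8  32.2] [-0.  0.] [ 0. -0.]
coarsebar [ 560.7 -325.2   48.6] [-0.1  0.4] [ 0.3 -0.1]
post farL [603.9  53.7  91. ] [ 0.1 -0.7] [-0.7  0.2]
post farR [603.4 -21.6  96. ] [ 0.5 -2.4] [-2.2  0.7]
nearL [508.2  36.   84.1] [ 0.3 -2. ] [-1.9  0.5]
nearR [509.4  -9.7  85.5] [ 0.4 -2.3] [-2.2  0.6]
riserFL [590.3 413.8  66. ]
riserFR [559.5 237.6  66. ]
riserBL [735.7 392.1  66. ]
BR [708.5 218.6  66. ]
tab end [525.1 336.4   8. ]
c holes [ 628.5 -302.    14. ]
 [ 610.4 -377.5   14. ]
 [ 522.7 -282.2   14. ]
 [ 509.5 -337.9   14. ]
[[-29.09590786 382.63889742]] {'mtx': array([[412.82923983,   0.        , 327.97523491],
       [  0.        , 412.82923983, 243.29289692],
       [  0.        ,   0.        ,   1.        ]]), 'rvec': array([-2.42025543, -1.59952053, -0.22077318]), 'tvec': array([-648.2632447 ,  -35.54489928,  379.19632731])}
```

View pics/m1.png

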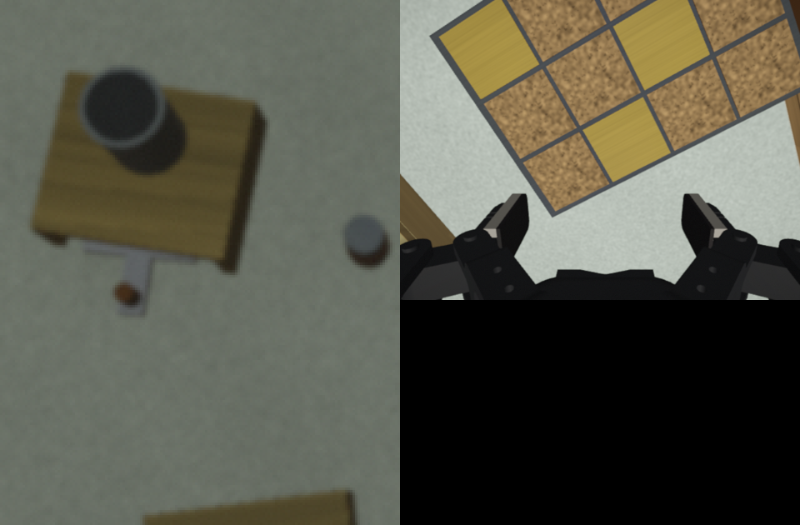

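The crop shows the riser's front edge running (35,232)-(225,262), the tab ending at (132,313), and the knob at (126,293). The wrist view has the fingers at the bottom left and right of the frame.

Run:
```python
from h import *
s=sensors.read_state();p=camera_params("wrist");c,d=ray(p,(328,243))
print("cam in tool cm",tool(c-s["eef_pos"]),"axis",tool(d))
t=camera_params("top")
for uv in[(168,337),(250,327),(174,407),(257,398)]:print(plane(t,uv,66).round())
# target: 60mm robotwards of knob, z=180
print(tool(np.array([500,344,180])-s["eef_pos"]))
```

```text
cam in tool cm [  6.87079536  -0.05947241 -14.27245627] axis [-2.73023488e-02 -4.81185678e-05  9.62007511e-02]
[340. 298.  66.]
[364. 124.  66.]
[197. 276.  66.]
[217. 104.  66.]
[-32.57007313 -13.74353697   5.08804622]
```

```bash
python3 -m inch '[[[-2,-1,0.3,-1],[-5,-2,0.8,-3],[-9,-4,1.4,-5],[-13,-5.5,2,-7],[-17,-7,2.7,-9],[-21,-9,3.3,-11],[-25,-10.5,4,-13],[-28,-12,4.5,-13]]]' && python3 -m inch '[[[-2,-0.8,0.3,0],[-4.5,-1,0.6,0],[-5.2,-0.4,0.6,0],[-5.2,-0.4,0.6,0],[-5.2,-0.4,0.6,0]]]'
python3 - <<'E'
from h import *
s=sensors.read_state();print(s["eef_pos"],s["tool_rot"])
p=camera_params("wrist");im=get_image("wrist");cv2.imwrite("pics/w1.png",im)
for n,X in[("knobtop",(541.6,336.8,38)),("center",(645,319,8))]:print(n,proj(p,X))
np.savez("w1.npz",im=im,**p)
E
```

```text
clock: 0.87
eef_pos: [463.8, 379.7, 186.6]
tool_rot: [3.141, 0.0, 2.968]
force: [0.9, 0.5, 0.5]
width: 85.1
gripper_force: 0.0
clock: 1.28
eef_pos: [512.5, 368.2, 180.4]
tool_rot: [-3.141, -0.001, 2.967]
force: [-0.7, -0.4, 0.0]
width: 85.5
gripper_force: 0.0
[512.46845722 368.24547981 180.41782012] [-3.14141382e+00 -1.21144771e-03  2.96659970e+00]
knobtop [[293.9329237  272.28962631]]
center [[300.08130205 374.06365901]]
```

View pics/w1.png

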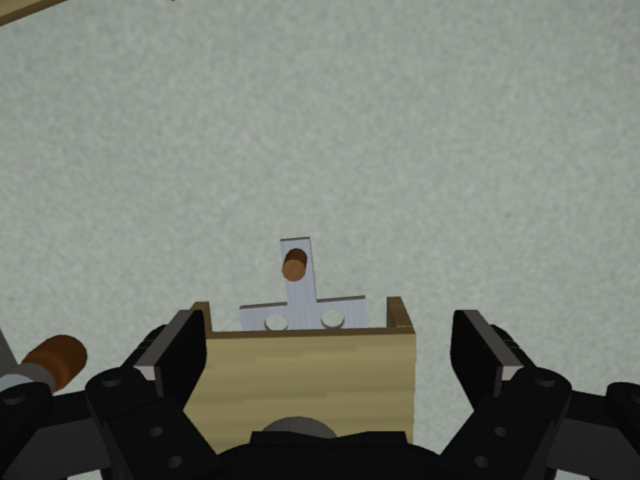

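The wrist view shows the knob's top at (294,270), the tab's end corners at (281,240) and (310,238), the plate's front edge from (241,307) to (366,297), and the narrow holes at (276,323) and (332,318). The deck is turned about 4° relative to the riser.

```bash
cat >> h.py <<'E'
def fit(p,loc,uv,x0,free_z=False):
    "planar pose (x,y,yaw[,z]) from local pts and pixels; p a dict or list of dicts"
    loc=np.float64(loc);uv=np.float64(uv)
    def f(q):
        P=R.from_euler("z",q[2]).apply(loc)+[q[0],q[1],q[3] if free_z else 0]
        return (proj(p,P)-uv).ravel()
    r=least_squares(f,list(x0)+([0] if free_z else []),x_scale=[10,10,.1]+([10] if free_z else []));return r.x,np.abs(r.fun).max()
E
python3 - <<'E'
from h import *
d=np.load("w1.npz");p={k:d[k] for k in("mtx","rvec","tvec")}
loc=[(-65,-53,8),(-65,53,8),(-120,-12,8),(-120,12,8),(-48,24,8),(-48,-24,8)]
# image left = ? try both
uv=[(366,297),(241,307),(310,238),(281,240),(276,322),(332,317)]
for l,u in((loc,uv),):
    L=np.array(l,float);L2=L.copy();L2[:,1]*=-1
    for LL in(L,L2):
        for fz in(0,1): print(fit(p,LL,u,(640,320,-.2),fz))
print("riser yaw",np.degrees(np.arctan2(*(lambda a,b:(-(a-b)[0],(a-b)[1]))(plane(p,(206,333),66)if 0 else plane(p,(206,333),66),plane(p,(414,331),66)))),plane(p,(310,332),66))
print("knob ray z38",plane(p,(294,270),38), "z31",plane(p,(294,270),31))
E
```

```text
(array([493.30185612, 352.83489524,   2.90799559]), np.float64(100.17395414225405))
(array([ 1100.29336081,   133.12867414,     2.87653548, -1593.8876817 ]), np.float64(57.11837280693874))
(array([ 6.43342401e+02,  3.28359839e+02, -9.00906248e-02]), np.float64(1.9303705537730593))
(array([ 6.45918389e+02,  3.27403401e+02, -9.01283774e-02, -6.93003989e+00]), np.float64(0.8132167117756808))
riser yaw 170.5221294447737 [576.8468912  343.27852719  66.        ]
knob ray z38 [539.86693282 337.19911332  38.        ] z31 [542.20213893 336.16050604  31.        ]
```

```bash
python3 -m inch '[[[-1,-0.8,0.5,-2],[-2.2,-1.8,2,-4.8],[-3.2,-2.55,4,-4.8],[-3.2,-2.55,7,-4.8],[-3.2,-2.55,10,-4.8],[-3.2,-2.55,11.5,-4.8],[-3.2,-2.55,12,-4.8],[-3.2,-2.55,12,-4.8]]]' 8.5
python3 - <<'E'
from h import *
s=sensors.read_state();print(tool(np.array([539.5,337.5,11])-s["eef_pos"]),np.degrees(s["tool_rot"]))
E
```

```text
clock: 2.0
eef_pos: [538.1, 337.7, 59.7]
tool_rot: [-3.14, -0.003, 3.052]
force: [-0.5, 0.6, 0.6]
width: 84.9
gripper_force: 0.0
[-1.58879519e-01 -1.37704106e-03  4.87172225e+00] [-1.79912923e+02 -1.59114258e-01  1.74882204e+02]
```

```bash
python3 -m inch '[[[-0.1,0,1.5,0],[-0.1,0,3,0],[-0.1,0,4,0],[-0.1,0,4.6,0],[-0.1,0,4.8,0],[-0.1,0,4.8,0]]]' && python3 -m inch '[[[0,0,0,0],[0,0,0,0],[0,0,0,0],[0,0,0,0],[0,0,0,0],[0,0,0,0],[0,0,0,0],[0,0,0,0]]]' 0.5
```

```text
clock: 2.5
eef_pos: [541.0, 337.6, 13.2]
tool_rot: [3.141, 0.0, 3.051]
force: [-0.1, 0.5, -0.0]
width: 85.0
gripper_force: 0.0
clock: 3.17
eef_pos: [541.2, 337.4, 13.3]
tool_rot: [3.141, 0.0, 3.05]
force: [-1.4, -0.1, 4.9]
width: 15.9
gripper_force: 58.5
```

```bash
python3 -m inch '[[[0.8,0,0,0],[2,0,0,0],[4,0,0,0],[6,0,0,0],[8,0,0,0],[10,0,0,0],[11.5,0,0,0],[12.5,0,0,0]]]' && python3 -m inch '[[[1.2,0,0,0],[2.2,0,0,0],[2.7,0,0,0],[2.8,0,0,0],[2.8,0,0,0],[2.8,0,0,0]]]' && python3 -m inch '[[[0,0,0,0],[0,0,0,0],[0,0,0,0],[0,0,0,0]]]' 8.5 && python3 -m inch '[[[0,0,-1,0],[0,0,-3,0],[0,0,-6,0],[0,0,-9.5,0],[-2,0,-13,0],[-4,0,-15,0],[-5,0,-16,0],[-5,0,-16,0]]]'
python3 - <<'E'
from h import *
s=sensors.read_state();print(s["eef_pos"],s["tool_rot"])
p=camera_params("wrist");im=get_image("wrist");cv2.imwrite("pics/w2.png",im)
np.savez("w2.npz",im=im,**p)
E
```

```text
clock: 3.83
eef_pos: [415.8, 349.3, 13.3]
tool_rot: [3.14, 0.001, 3.051]
force: [3.7, 0.2, 2.0]
width: 15.9
gripper_force: 59.1
clock: 4.33
eef_pos: [388.7, 351.8, 13.2]
tool_rot: [3.141, 0.0, 3.05]
force: [1.2, 0.1, 7.0]
width: 15.9
gripper_force: 59.4
clock: 4.67
eef_pos: [387.8, 350.8, 12.4]
tool_rot: [-3.14, -0.002, 3.051]
force: [-0.0, -0.6, -0.1]
width: 64.0
gripper_force: 0.0
clock: 5.33
eef_pos: [442.6, 347.0, 176.4]
tool_rot: [3.137, 0.006, 3.047]
force: [0.1, 0.2, -0.5]
width: 85.1
gripper_force: 0.0
[442.56044728 346.95073204 176.39827566] [3.13693741 0.00625671 3.0470796 ]
```

View pics/w2.png

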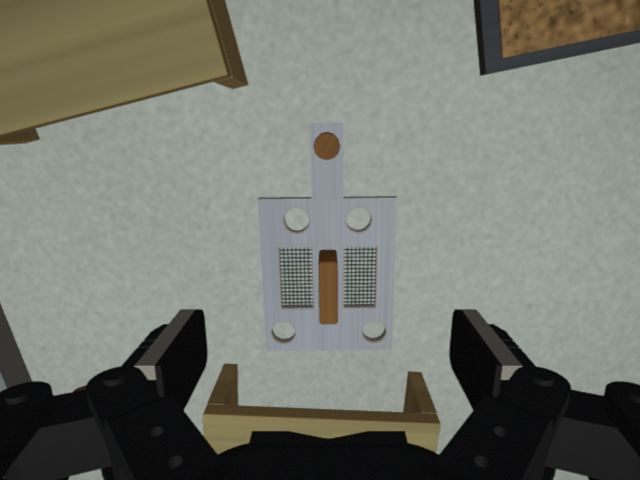

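The deck now lies wholly out in front. Its bar's top runs from (328,263) to (328,324), the holes are at (297,219), (358,218), (284,330) and (374,329), and the knob is at (327,146).

Run:
```python
from h import *
d=np.load("w2.npz");p={k:d[k] for k in("mtx","rvec","tvec")}
loc=[(-65,-53,8),(-65,53,8),(-120,-12,8),(-120,12,8),(-48,-24,8),(-48,24,8),(48,-38,8),(48,38,8),(65,-53,8),(65,53,8)]
uv=[(259,198),(396,197),(311,124),(342,124),(297,219),(358,218),(284,330),(374,329),(266,350),(393,350)]
print(fit(p,loc,uv,(490,345,-.09)));q,_=fit(p,loc,uv,(490,345,-.09),1);print(q,_)
bar=[plane(p,(328.5,263),40),plane(p,(328.5,324),40)];print(bar)
t=camera_params("top")
P=[(48,38,25),(48,-38,25),(-48,24,25),(-48,-24,25)]
P=np.array(P,float);P[:,2]=97
print(fit(t,P,[(285,217),(319,219),(292,262),(313,262)],(556,15,0)))
```

```text
(array([ 4.91805071e+02,  3.42380968e+02, -8.49268522e-02]), np.float64(2.1369387613393798))
[ 4.92558216e+02  3.42320146e+02 -8.49299120e-02 -3.03209221e+00] 2.2481289243503397
[array([468.4121706 , 344.53824985,  40.        ]), array([516.23101464, 339.96230637,  40.        ])]
(array([5.50644587e+02, 1.51505415e+01, 1.36771562e-02]), np.float64(1.197606460790098))
```

```bash
python3 -m inch '[[[-1,-2,-1,0],[-2,-5,-2,0],[-4,-9,-2.4,-2],[-6,-13,-2.4,-4],[-8,-17,-2.4,-6],[-9.5,-21,-2.4,-6],[-11,-25,-2.4,-6],[-12,-28,-2.4,-6]]]' && python3 -m inch '[[[-0.4,-2,0,0],[-0.4,-3.3,0,0],[-0.4,-3.9,0,0],[-0.4,-3.9,0,0],[-0.4,-3.9,0,0],[-0.4,-3.9,0,0]]]'
python3 - <<'E'
from h import *
s=sensors.read_state();print(s["eef_pos"],s["tool_rot"])
p=camera_params("wrist");im=get_image("wrist");cv2.imwrite("pics/w3.png",im)
np.savez("w3.npz",im=im,**p)
E
```

```text
clock: 6.05
eef_pos: [530.3, 57.3, 195.4]
tool_rot: [3.141, -0.004, -3.126]
force: [0.4, 0.5, -0.4]
width: 85.2
gripper_force: 0.0
clock: 6.55
eef_pos: [536.1, 22.0, 196.7]
tool_rot: [3.14, -0.001, -3.124]
force: [0.2, 0.5, 0.0]
width: 85.3
gripper_force: 0.0
[536.14082269  22.03556232 196.67214494] [ 3.14019636e+00 -7.00901741e-04 -3.12429749e+00]
```

View pics/w3.png

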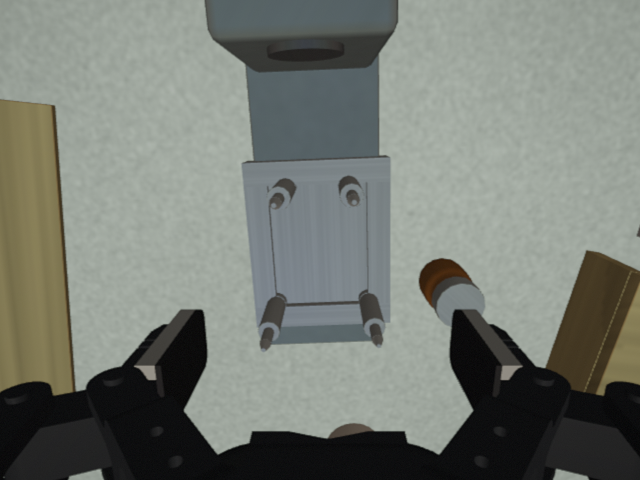

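The wrist view shows the post tips at (275,204), (353,202), (265,348) and (378,344), and the pan rim corners at (244,163) and (388,157). The jar's lid is at (463,302).

Run:
```python
from h import *
d=np.load("w3.npz");p={k:d[k] for k in("mtx","rvec","tvec")}
T=[(-48,-24,97),(-48,24,97),(48,-38,97),(48,38,97)];ut=[(275,204),(353,202),(265,348),(378,344)]
C=[(-68,-56,25),(-68,56,25)];uc=[(244,163),(388,157)]
print(fit(p,T,ut,(551,15,0)),fit(p,T,ut,(551,15,0),1))
print(fit(p,T+C,ut+uc,(551,15,0)))
q=fit(p,T+C,ut+uc,(551,15,0))[0]
for L,u in zip(T+C,ut+uc):
    print(L,(proj(p,R.from_euler("z",q[2]).apply(L)+[q[0],q[1],0])-u).round(1))
print("jar",plane(p,(463,302),60))
# subpixel crop for checking tips
im=d["im"];cs=[cv2.resize(im[v-30:v+22,u-38:u+38],(400,274),interpolation=2) for u,v in ut]
cv2.imwrite("pics/tips.png",np.vstack([np.hstack(cs[:2]),np.hstack(cs[2:])]))
s=sensors.read_state()
print(tool(np.array([492,342.3,100])-s["eef_pos"]),np.degrees(s["tool_rot"][2]))
```

```text
(array([5.58844901e+02, 1.52352003e+01, 5.61093964e-02]), np.float64(1.4954383753564002)) (array([ 5.60082840e+02,  1.51599096e+01,  5.61898286e-02, -3.70766788e+00]), np.float64(0.9577043633031792))
(array([5.59099326e+02, 1.52556158e+01, 5.62253308e-02]), np.float64(2.8068498377479045))
(-48, -24, 97) [[-1.2  0.5]]
(-48, 24, 97) [[ 1.5 -0.8]]
(48, -38, 97) [[-1.4  1.2]]
(48, 38, 97) [[1.2 1. ]]
(-68, -56, 25) [[-2.8 -0.7]]
(-68, 56, 25) [[ 2.7 -0.8]]
jar [589.69882023 121.13862908  60.        ]
[ 3.88069899 32.10902873  9.71784348] -179.01694593756093
```

View pics/tips.png

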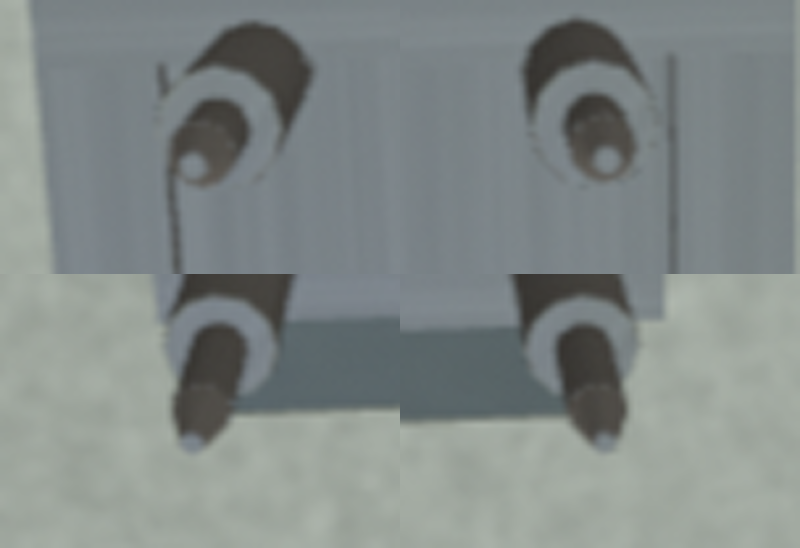

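The crops give refined tips of (273.5,205.3), (354.1,202.4), (263.5,349.5) and (379,345.5), and shoulder centres at (278.8,198.1), (352,195.7), (269.2,332.4) and (374.6,328.4).

```bash
python3 - <<'E'
from h import *
d=np.load("w3.npz");p={k:d[k] for k in("mtx","rvec","tvec")}
B=[(-48,-24),(-48,24),(48,-38),(48,38)]
T=[(*b,97) for b in B]+[(*b,72) for b in B]
u=np.array([(273.5,205.3),(354.1,202.4),(263.5,349.5),(379,345.5),(278.8,198.1),(352,195.7),(269.2,332.4),(374.6,328.4)])-.4
q,m=fit(p,T,u,(555,15,0));print(q,m,fit(p,T,u,(555,15,0),1))
print((proj(p,R.from_euler("z",q[2]).apply(T)+[q[0],q[1],0])-u).round(1).tolist())
t=camera_params("top");print("top pred",proj(t,R.from_euler("z",q[2]).apply(T)+[q[0],q[1],0]).round(1).tolist())
E
python3 -m inch '[[[0.5,2,1,0],[1,5,2,1],[1.5,9,3.5,3],[2,13,5,5],[2.5,17,6,6],[3,21,7,6],[3.4,25,8,6],[3.8,28,8.5,6]]]' && python3 -m inch '[[[0.2,2,1,0],[0.4,3.5,1,0],[0.4,4.1,1,0],[0.4,4.1,1,0],[0.4,4.1,1,0]]]'
python3 - <<'E'
from h import *
s=sensors.read_state();print(tool(np.array([492,342.3,12])-s["eef_pos"]),np.degrees(s["tool_rot"]))
E
```

```text
[5.59429858e+02 1.49236522e+01 5.57270275e-02] 0.5662420686015821 (array([ 5.59547044e+02,  1.49161762e+01,  5.57342972e-02, -3.62481330e-01]), np.float64(0.5938550028798204))
[[0.2, 0.1], [0.3, -0.2], [0.0, 0.6], [-0.0, 0.4], [-0.3, 0.3], [0.0, -0.3], [-0.4, -0.5], [0.2, -0.4]]
top pred [[314.4, 257.2], [292.1, 258.1], [319.0, 213.8], [284.2, 215.0], [314.2, 259.2], [292.4, 260.0], [318.6, 216.6], [284.6, 217.8]]
clock: 7.27
eef_pos: [492.4, 304.0, 110.8]
tool_rot: [3.14, -0.002, 3.055]
force: [0.5, 1.0, 0.6]
width: 84.7
gripper_force: 0.0
clock: 7.68
eef_pos: [495.2, 338.7, 102.4]
tool_rot: [-3.141, 0.001, 3.049]
force: [0.5, -0.7, 0.3]
width: 84.9
gripper_force: 0.0
[0.3625616  0.33335241 9.03643172] [-1.79953676e+02  4.48627634e-02  1.74721371e+02]
```

```bash
python3 -m inch '[[[0.35,0.35,1.5,-0.4],[0.35,0.35,4,-0.4],[0.35,0.35,6.5,-0.4],[0.35,0.35,8,-0.4],[0.35,0.35,8.7,-0.4],[0.35,0.35,8.9,-0.4],[0.35,0.35,8.9,-0.4]]]' && python3 -m inch '[[[0,0,0,0],[0,0,0,0],[0,0,0,0],[0,0,0,0],[0,0,0,0],[0,0,0,0],[0,0,0,0],[0,0,0,0]]]' 0.3 && python3 -m inch '[[[0,0,-0.3,0],[0,0,-1,0],[0,0,-2.5,0],[0,0,-5,0],[0,0,-8,0],[0,0,-11,0],[0,0,-13,0],[0,0,-14,0]]]'
python3 - <<'E'
from h import *
s=sensors.read_state();e=s["eef_pos"];print(tool(np.array([559.4,14.9,e[2]])-e),np.degrees(s["tool_rot"]))
E
```

```text
clock: 8.27
eef_pos: [492.2, 342.5, 13.2]
tool_rot: [-3.141, 0.0, 3.056]
force: [0.4, 0.3, 0.6]
width: 85.1
gripper_force: 0.0
clock: 8.93
eef_pos: [491.7, 343.8, 13.4]
tool_rot: [3.141, 0.0, 3.058]
force: [-0.8, -1.4, 6.1]
width: 13.3
gripper_force: 59.5
clock: 9.6
eef_pos: [492.6, 344.6, 156.0]
tool_rot: [3.139, 0.003, 3.057]
force: [0.8, -0.2, -2.6]
width: 12.8
gripper_force: 58.7
[ -9.43133286 -32.29338721  -0.06704534] [179.82727647   0.18411142 175.17825363]
```

```bash
python3 -m inch '[[[-0.5,-1.5,0,0],[-1.5,-4,0,-1],[-2.5,-8,0,-2],[-4,-12,0,-4],[-5,-16,0,-6],[-6,-20,0,-7],[-7,-24,0,-8],[-8,-27.5,0,-8]]]' && python3 -m inch '[[[-0.5,-1.5,0,0],[-0.9,-3,0,0],[-1,-4,0.5,0],[-1,-4.5,1,0],[-1,-4.7,1.5,0],[-1,-4.7,1.8,0],[-1,-4.7,1.8,0],[-1,-4.7,1.8,0]]]'
python3 - <<'E'
from h import *
s=sensors.read_state();e=s["eef_pos"];print(e,tool(np.array([559.4,14.9,e[2]])-e),np.degrees(s["tool_rot"]))
p=camera_params("wrist");im=get_image("wrist");np.savez("w4.npz",im=im,eef=e,rot=s["tool_rot"],**p)
cv2.imwrite("pics/w4.png",cv2.resize(im[40:400,120:520],(800,720),interpolation=2)[:600])
E
```

```text
clock: 10.27
eef_pos: [547.1, 59.6, 152.1]
tool_rot: [-3.141, -0.002, -3.087]
force: [0.3, -0.5, -1.9]
width: 13.2
gripper_force: 58.8
clock: 10.93
eef_pos: [560.2, 18.2, 134.4]
tool_rot: [3.141, -0.001, -3.084]
force: [0.7, 0.3, -3.1]
width: 12.9
gripper_force: 58.9
[560.18990971  18.17124685 134.4293214 ] [ 9.77027871e-02 -3.22031485e-01 -1.45458093e-04] [ 1.79956969e+02 -5.65305343e-02 -1.76697824e+02]
```

View pics/w4.png

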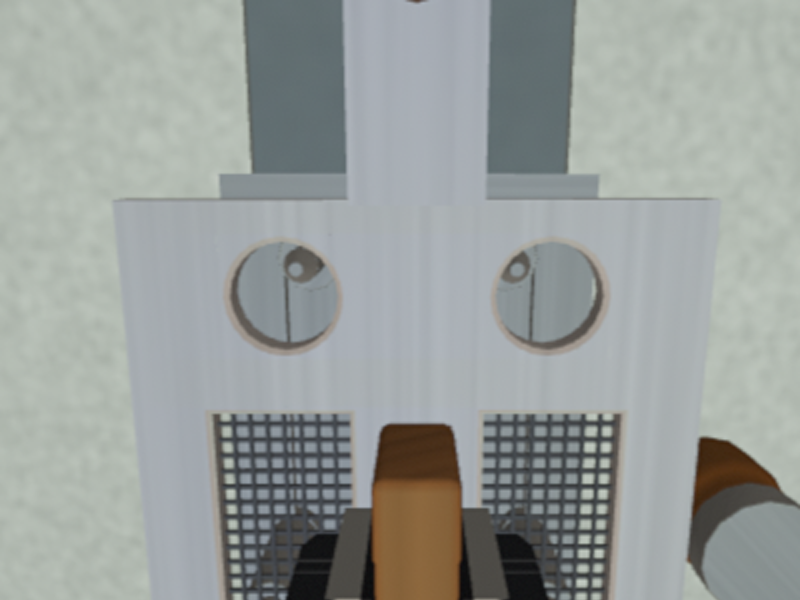

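The held deck's narrow holes are at crop (284,297) and (549,297), with the post tips visible inside them at (294,269) and (516,269). The front corners are at (115,201) and (718,199).

Run:
```python
from h import *
d=np.load("w4.npz");p={k:d[k] for k in("mtx","rvec","tvec")};e=d["eef"]
f=lambda a:np.array(a)/2+[120,40]-.25
zt=e[2]-13.3+8
loc=[(-48,-24,zt),(-48,24,zt),(-65,-53,zt),(-65,53,zt)]
q,m=fit(p,loc,f([(284,297),(549,297),(115,201),(718,199)]),(560,18,.056));print("deck",q,m, "z-free",fit(p,loc,f([(284,297),(549,297),(115,201),(718,199)]),(560,18,.056),1)[0])
tips=f([(294,269),(516,269)])
sh=[559.43,14.92,.0557]
T=np.array([(-48,-24,97),(-48,24,97)])
print("tip resid",proj(p,R.from_euler("z",sh[2]).apply(T)+[sh[0],sh[1],0])-tips)
W=[plane(p,u,97) for u in tips];print("tips world",W,"spacing",np.linalg.norm(W[0]-W[1]))
mid=(W[0]+W[1])/2;v=(W[1]-W[0])[:2];yaw=np.arctan2(-v[0],v[1])
c=mid[:2]+48*np.array([np.cos(sh[2]),np.sin(sh[2])]);print("shaker now",c,yaw)
dd=np.array([*(c-q[:2]),0]);print("move world",dd,"tool cm",tool(dd),"yaw dworld deg",np.degrees(yaw-q[2]),np.degrees(sh[2]-q[2]))
```

```text
deck [5.60792246e+02 1.74193966e+01 5.89220731e-02] 1.5872618025496479 z-free [ 5.60881596e+02  1.74251387e+01  5.89225506e-02 -1.43131931e+00]
tip resid [[ 0.61989745 -0.00537277]
 [ 0.43743172  0.05510414]]
tips world [array([512.85795147, -11.98300773,  97.        ]), array([510.15537776,  36.01925649,  97.        ])] spacing 48.078282784074624
shaker now [559.43222411  14.69034212] 0.05624158849820693
move world [-1.36002232 -2.72905443  0.        ] tool cm [ 1.51424065e-01 -2.64659642e-01 -1.19998282e-04] yaw dworld deg -0.15358045435553105 -0.18461118953561667
```

```bash
python3 -m inch '[[[0.08,-0.15,0,0.15],[0.15,-0.26,0.2,0.15],[0.15,-0.26,0.8,0.15],[0.15,-0.26,1.6,0.15],[0.15,-0.26,2.4,0.15],[0.15,-0.26,3.2,0.15],[0.15,-0.26,3.8,0.15],[0.15,-0.26,4,0.15]]]' && python3 -m inch '[[[0,0,0,0],[0,0,0,0]]]'
python3 - <<'E'
from h import *
s=sensors.read_state();e=s["eef_pos"];print(e,s["tool_rot"])
p=camera_params("wrist");im=get_image("wrist");np.savez("w5.npz",im=im,eef=e,**p)
zt=e[2]-13.3+8;c=np.array([e[0]+.6,e[1]-.75])
print("holes at",proj(p,[(512.5,-12,zt),(509.8,36,zt)]))
cv2.imwrite("pics/w5.png",cv2.resize(im[40:340,120:520],(800,600),interpolation=2))
E
```

```text
clock: 11.65
eef_pos: [558.4, 13.9, 93.2]
tool_rot: [3.142, -0.003, -3.089]
force: [-0.8, 0.8, -2.6]
width: 13.2
gripper_force: 58.9
clock: 11.82
eef_pos: [559.4, 14.0, 94.7]
tool_rot: [3.142, -0.0, -3.089]
force: [-1.3, -1.6, -2.5]
width: 12.7
gripper_force: 58.9
[559.36799504  13.96920542  94.69391067] [ 3.14156434e+00 -1.82063115e-04 -3.08872088e+00]
holes at [[265.02978063 186.49270201]
 [399.07457884 185.87865591]]
```

View pics/w5.png

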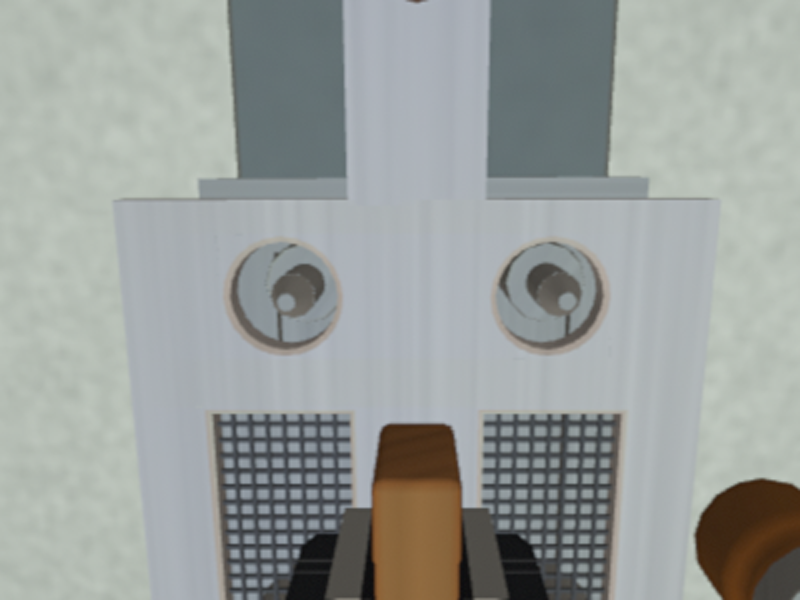

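The tips are now at crop (286,302) and (566,301), with the holes unchanged at (284,297) and (549,297). All of them sit within the holes.

```bash
cat > off.py <<'E'
from h import *
def run(f,holes,tips,zt,zoff=0):
    d=np.load(f);p={k:d[k] for k in("mtx","rvec","tvec")}
    g=lambda a:np.array(a)/2+[120,40]-.25
    H=[plane(p,u,zt) for u in g(holes)];W=[plane(p,u,97) for u in g(tips)]
    print("H",np.round(H,2),"sp",np.linalg.norm(H[0]-H[1]),"W",np.round(W,2),"sp",np.linalg.norm(W[0]-W[1]))
    y=lambda a:np.degrees(np.arctan2(-(a[1]-a[0])[0],(a[1]-a[0])[1]))
    dd=(W[0]+W[1]-H[0]-H[1])/2;dd[2]=0;print("move",dd,"tool cm",tool(dd),"dyaw world",y(W)-y(H))
E
python3 -c "
from off import *
run('w5.npz',[(284,297),(549,297)],[(286,302),(566,301)],89.4)
run('w4.npz',[(284,297),(549,297)],[(294,269),(516,269)],129.1)"
```

```text
H [[513.19 -13.17  89.4 ]
 [510.74  34.35  89.4 ]] sp 47.5853070821626 W [[512.86 -11.66  97.  ]
 [510.23  36.04  97.  ]] sp 47.767958440427805
move [-0.41886884  1.59912275  0.        ] tool cm [ 3.33864708e-02  1.61900557e-01 -3.53646560e-06] dyaw world 0.20537067038553491
H [[514.14  -9.19 129.1 ]
 [511.46  38.34 129.1 ]] sp 47.60428855999083 W [[512.86 -11.98  97.  ]
 [510.16  36.02  97.  ]] sp 48.078282784074624
move [-1.29323222 -2.55290506  0.        ] tool cm [ 1.42620040e-01 -2.48107354e-01 -5.92049281e-05] dyaw world 0.0007738961377627973
```

```bash
python3 -m inch '[[[0.03,0.16,0,-0.15],[0.03,0.16,0,-0.15],[0.03,0.16,0.4,-0.15],[0.03,0.16,0.8,-0.15],[0.03,0.16,1.2,-0.15],[0.03,0.16,1.6,-0.15],[0.03,0.16,1.6,-0.15]]]'
```

```text
clock: 12.45
eef_pos: [558.2, 15.5, 77.8]
tool_rot: [-3.142, -0.002, -3.086]
force: [-1.0, -0.8, -3.3]
width: 12.9
gripper_force: 58.9
```

```bash
python3 -m inch '[[[0,0,0.5,0],[0,0,1,0],[0,0,1.6,0],[0,0,2.2,0],[0,0,2.8,0],[0,0,3.3,0],[0,0,3.6,0],[0,0,3.7,0]]]' && python3 -m inch '[[[0,0,0.05,0],[0,0,0.1,0],[0,0,0.1,0]]]'
```

```text
clock: 13.12
eef_pos: [558.5, 15.5, 41.1]
tool_rot: [-3.142, -0.001, -3.086]
force: [0.5, -0.4, -2.0]
width: 12.7
gripper_force: 58.9
clock: 13.37
eef_pos: [559.1, 15.5, 41.0]
tool_rot: [3.142, 0.0, -3.086]
force: [0.5, 0.3, -2.8]
width: 13.1
gripper_force: 58.9
```

```bash
python3 -m inch '[[[0,0,0.1,0],[0,0,0.2,0],[0,0,0.25,0],[0,0,0.25,0],[0,0,0.25,0]]]'
```

```text
clock: 13.78
eef_pos: [559.0, 15.5, 38.4]
tool_rot: [3.142, 0.0, -3.086]
force: [-0.5, -0.1, -2.7]
width: 13.1
gripper_force: 59.0
```

```bash
python3 -m inch '[[[0,0,0.06,0],[0,0,0.1,0],[0,0,0.1,0],[0,0,0.1,0]]]'
```

```text
clock: 14.12
eef_pos: [559.0, 15.5, 38.3]
tool_rot: [-3.142, 0.0, -3.086]
force: [-2.8, 0.1, 6.9]
width: 13.0
gripper_force: 60.4
```

```bash
python3 -m inch '[[[0,0,0,0],[0,0,0,0],[0,0,0,0],[0,0,0,0],[0,0,0,0]]]' 8.5 && python3 -m inch '[[[0,0,-1,0],[0,0,-3,0],[0,0,-6,0],[0,0,-9.5,0],[0,0,-12.5,0],[0,-1,-15,0],[0,-2.5,-16,0],[0.5,-4.5,-16,0]]]' && python3 -m inch '[[[0.3,-3,0,2],[0.6,-6.5,0,5],[1,-10,0,8],[1.4,-13.5,0,11],[1.8,-17,0,14],[2.2,-20.5,0,17],[2.6,-24,0,19],[3,-27,0,19]]]' && python3 -m inch '[[[0,-1.5,0,0],[0,-2,0,0],[0,-2,0,0],[0,-2,0,0],[0,-2,0,0]]]'
python3 - <<'E'
from h import *
s=sensors.read_state();e=s["eef_pos"];print(e,s["tool_rot"])
p=camera_params("wrist");im=get_image("wrist");np.savez("w6.npz",im=im,eef=e,**p)
cv2.imwrite("pics/w6.png",im)
# automatic hole/bar finding: print candidate blobs
c=(567,-325);
for yaw in(-.28,):
    L=[(-48,-24,14),(-48,24,14),(48,-38,14),(48,38,14),(0,0,46)]
    print(proj(p,R.from_euler("z",yaw).apply(L)+[c[0],c[1],0]))
E
```

```text
clock: 14.53
eef_pos: [559.0, 15.5, 37.3]
tool_rot: [3.142, -0.0, -3.086]
force: [-0.0, 0.8, -0.0]
width: 72.3
gripper_force: 0.0
clock: 15.2
eef_pos: [559.4, -28.4, 201.5]
tool_rot: [3.141, 0.008, -3.083]
force: [1.0, -0.8, -0.0]
width: 85.2
gripper_force: 0.0
clock: 15.87
eef_pos: [540.8, -303.7, 198.2]
tool_rot: [-3.141, 0.001, 2.863]
force: [0.4, -0.0, 0.6]
width: 84.9
gripper_force: 0.0
clock: 16.28
eef_pos: [536.9, -317.1, 197.5]
tool_rot: [3.14, -0.0, 2.869]
force: [0.4, -0.1, 0.3]
width: 84.6
gripper_force: 0.0
[ 536.92769083 -317.14192542  197.46606426] [ 3.13956246e+00 -1.95275339e-04  2.86890640e+00]
[[299.44666509 193.64110767]
 [359.86846561 193.98846153]
 [284.55669385 304.89215334]
 [373.13506898 305.32142954]
 [329.44900993 264.0685576 ]]
```

View pics/w6.png

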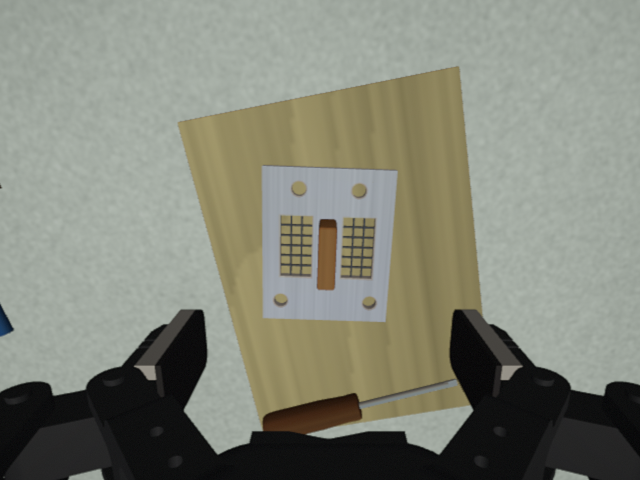

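The coarse deck's corners are at (263,166), (397,170), (264,318) and (386,321). Its holes are at (299,188), (359,190.5), (281,299) and (369,302), with the narrow pair towards the robot and the screwdriver well beyond.

Run:
```python
from h import *
d=np.load("w6.npz");p={k:d[k] for k in("mtx","rvec","tvec")}
L=[(-65,-53,14),(-65,53,14),(65,-53,14),(65,53,14),(-48,-24,14),(-48,24,14),(48,-38,14),(48,38,14)]
u=[(263,166),(397,170),(264,318),(386,321),(299,188),(359,190.5),(281,299),(369,302)]
q,m=fit(p,L,u,(565,-325,-.28));print(q,m,fit(p,L,u,(565,-325,-.28),1))
s=sensors.read_state();e=s["eef_pos"];print(tool(np.array([q[0],q[1],19.5])-e),"world yaw turn",np.degrees(q[2]+np.pi-s["tool_rot"][2]))
```

```text
[ 5.63069203e+02 -3.25632026e+02 -3.06518847e-01] 1.0693814429993722 (array([ 5.63484055e+02, -3.25748595e+02, -3.06522902e-01, -1.66841572e+00]), np.float64(0.8772932309735211))
[-2.74180734 -0.12229588 17.79647182] world yaw turn -1.9445341821718374
```

```bash
python3 -m inch '[[[-1,0,1,1],[-2,-0.1,3.5,1.9],[-2.7,-0.1,6.5,1.9],[-2.7,-0.1,9.5,1.9],[-2.7,-0.1,12,1.9],[-2.7,-0.1,13,1.9],[-2.7,-0.1,13,1.9],[-2.7,-0.1,13,1.9]]]'
python3 - <<'E'
from h import *
s=sensors.read_state();e=s["eef_pos"];print(tool(np.array([563.1,-325.6,19.5])-e),"tool turn",-np.degrees(-.3065+np.pi-s["tool_rot"][2]))
E
```

```text
clock: 17.0
eef_pos: [562.4, -328.1, 67.3]
tool_rot: [3.141, -0.0, 2.833]
force: [-1.4, -0.5, 0.5]
width: 85.1
gripper_force: 0.0
[0.00515252 0.25915514 4.777401  ] tool turn -0.13305661121479026
```

```bash
python3 -m inch '[[[0,0.25,1.5,0],[0,0.25,3,0],[0,0.25,4.2,0],[0,0.25,4.7,0],[0,0.25,4.7,0],[0,0.25,4.7,0]]]' && python3 -m inch '[[[0,0,0,0],[0,0,0,0],[0,0,0,0],[0,0,0,0],[0,0,0,0],[0,0,0,0],[0,0,0,0],[0,0,0,0]]]' 0.3 && python3 -m inch '[[[0,0,-0.3,0],[0,0,-1,0],[0,0,-2.5,0],[0,0,-5,0],[0,0,-8.5,0],[0,0,-12,0],[0,0,-15,0],[0,0,-17,0]]]' && python3 -m inch '[[[0,0,0,0],[0,0,0,0]]]'
python3 - <<'E'
from h import *
s=sensors.read_state();e=s["eef_pos"];print(tool(np.array([559.4,14.9,e[2]])-e),"tool turn",np.degrees(s["tool_rot"][2])-183.2)
E
```

```text
clock: 17.5
eef_pos: [563.0, -326.5, 21.1]
tool_rot: [-3.141, 0.001, 2.832]
force: [-0.5, 1.4, 0.5]
width: 85.0
gripper_force: 0.0
clock: 18.17
eef_pos: [562.8, -326.1, 20.7]
tool_rot: [3.141, 0.001, 2.832]
force: [0.8, 0.6, 3.5]
width: 12.9
gripper_force: 59.9
clock: 18.83
eef_pos: [563.2, -326.7, 193.9]
tool_rot: [-3.141, 0.004, 2.832]
force: [1.0, -0.9, -2.7]
width: 12.8
gripper_force: 58.9
clock: 19.0
eef_pos: [562.6, -326.3, 191.3]
tool_rot: [-3.141, 0.002, 2.832]
force: [-0.5, -0.2, -3.7]
width: 12.8
gripper_force: 59.1
[ 1.06961991e+01  3.24044007e+01 -3.17963257e-02] tool turn -20.928069665500743
```

```bash
python3 -m inch '[[[0.5,1.5,0,-1],[1.5,4.5,0,-3],[3,8.5,0,-6],[4.2,12.5,0,-9],[5.5,16.5,0,-12],[6.8,20.5,0,-15],[8,24.5,0,-18],[9.2,28,0,-20]]]' && python3 -m inch '[[[0.3,1,0,-0.4],[0.3,2,1,-0.9],[0.3,3,2.5,-0.9],[0.1,4,4,-0.9],[0.1,4.2,5.3,-0.9],[0.1,4.2,5.6,-0.9],[0.1,4.2,5.6,-0.9],[0.1,4.2,5.6,-0.9]]]'
python3 - <<'E'
from h import *
s=sensors.read_state();e=s["eef_pos"];print(tool(np.array([559.4,14.9,e[2]])-e),"tool turn",np.degrees(s["tool_rot"][2])%360-183.2)
E
```

```text
clock: 19.67
eef_pos: [557.9, -27.8, 188.3]
tool_rot: [3.14, -0.004, -3.097]
force: [0.8, 1.0, -3.0]
width: 13.1
gripper_force: 58.9
clock: 20.33
eef_pos: [556.9, 9.3, 133.6]
tool_rot: [-3.141, -0.002, -3.088]
force: [-0.1, -0.6, -2.6]
width: 13.1
gripper_force: 59.0
[-0.2801824   0.546346   -0.00088821] tool turn -0.10503346262646573
```

```bash
python3 -m inch '[[[-0.15,0.3,0,0],[-0.28,0.5,0,0],[-0.28,0.5,0,0],[-0.28,0.5,0,0],[-0.28,0.5,0,0]]]'
cat > hole.py <<'E'
from h import *
def holes(im,p,c,yaw,zt,rad,k=8):
    "rectify plate-top plane round each narrow hole; return circle centres (deck frame of nominal pose), mm"
    out=[]
    for y in(-24,24):
        n=16
        g=np.array([(-n,-n,0),(n,-n,0),(n,n,0),(-n,n,0)],float)+[-48,y,0]
        W=R.from_euler("z",yaw).apply(g)+[c[0],c[1],zt]
        S=2*n*k;H=cv2.getPerspectiveTransform(np.float32(proj(p,W)),np.float32([(0,0),(S,0),(S,S),(0,S)]))
        w=cv2.cvtColor(cv2.warpPerspective(im,H,(S,S),flags=cv2.INTER_CUBIC),cv2.COLOR_BGR2GRAY)
        w=cv2.GaussianBlur(w,(0,0),4)
        C=cv2.HoughCircles(w,cv2.HOUGH_GRADIENT,1,40,param1=40,param2=8,minRadius=int(rad*k*.85),maxRadius=int(rad*k*1.15))
        C=[] if C is None else [((a/k-n).round(2),(b/k-n).round(2),(r/k).round(2)) for a,b,r in C[0][:3]]
        out.append(C)
    return out
E
python3 - <<'E'
from hole import *
d=np.load("w4.npz");print("w4 ref (expect ~(+1.2,-0.2) vs TCP)",holes(d["im"],{k:d[k] for k in("mtx","rvec","tvec")},d["eef"][:2],d["rot"][2]+np.pi,d["eef"][2]-5.3,9.75))
s=sensors.read_state();e=s["eef_pos"];p=camera_params("wrist");im=get_image("wrist");np.savez("w7.npz",im=im,eef=e,rot=s["tool_rot"],**p)
print(e,s["tool_rot"],holes(im,p,e[:2],s["tool_rot"][2]+np.pi,e[2]-6.7,5.75))
E
```

```text
clock: 20.75
eef_pos: [560.1, 15.6, 134.7]
tool_rot: [-3.142, 0.001, -3.086]
force: [0.2, -0.5, -3.0]
width: 12.9
gripper_force: 59.1
w4 ref (expect ~(+1.2,-0.2) vs TCP) [[(np.float32(-0.44), np.float32(-0.19), np.float32(8.64))], [(np.float32(0.31), np.float32(-1.19), np.float32(9.68))]]
[560.05380197  15.60312271 134.7023606 ] [-3.14150965e+00  5.00153046e-04 -3.08613823e+00] [[(np.float32(-0.69), np.float32(0.06), np.float32(5.11)), (np.float32(-6.06), np.float32(5.56), np.float32(4.99))], [(np.float32(-0.19), np.float32(-1.31), np.float32(6.01))]]
```

```bash
cat >> hole.py <<'E'
def edge(f,dz,k=10):
    "front edge (nominal x=-65) offset along deck x relative to TCP frame, for strips at several y"
    d=np.load(f);p={a:d[a] for a in("mtx","rvec","tvec")};e=d["eef"];yaw=d["rot"][2]+np.pi;o=[]
    g0=cv2.GaussianBlur(cv2.cvtColor(d["im"],cv2.COLOR_BGR2GRAY).astype(np.float32),(0,0),.8)
    for y in(-48,-44,-40,-36,-32,-28,-20,20,28,32,36,40,44,48):
        xs=np.arange(-71,-59,1/k);L=np.c_[xs,0*xs+y,0*xs]
        q=proj(p,R.from_euler("z",yaw).apply(L)+[e[0],e[1],e[2]+dz]).astype(np.float32)
        pr=cv2.remap(g0,q[:,:1],q[:,1:],cv2.INTER_CUBIC).ravel();gr=np.gradient(pr);i=np.abs(gr).argmax();o.append((y,round(xs[i]+65,1),round(float(gr[i]*k),1)))
    return o
E
python3 -c "
from hole import *
print(edge('w4.npz',-5.3));print(edge('w7.npz',-6.7))"
python3 -m inch '[[[0,0,0.6,0],[0,0,1.2,0],[0,0,1.7,0],[0,0,1.8,0],[0,0,1.8,0],[0,0,1.8,0]]]'
python3 - <<'E'
from hole import *
s=sensors.read_state();e=s["eef_pos"];p=camera_params("wrist");im=get_image("wrist");np.savez("w8.npz",im=im,eef=e,rot=s["tool_rot"],**p)
print(e,s["tool_rot"],edge("w8.npz",-6.7))
# tip prediction & local search of bright spot darker surroundings: report centroid of dark (post) pixels in hole
T=np.array([(-48,-24,97),(-48,24,97)]);sh=(559.43,14.92)
pt=proj(p,R.from_euler("z",.0557).apply(T)+[*sh,0])
Hn=proj(p,R.from_euler("z",s["tool_rot"][2]+np.pi).apply([(-48,-24,0),(-48,24,0)])+[e[0],e[1],e[2]-6.7])
print("tips pred",pt,"nominal holes",Hn)
g=cv2.cvtColor(im,cv2.COLOR_BGR2GRAY).astype(int)
for h in Hn:
    u,v=h.round().astype(int);print((u-20,v-20));print("\n".join(" ".join(f"{x:3d}" for x in r) for r in g[v-20:v+21:2,u-20:u+21:2]))
E
```

```text
[(-48, np.float64(-0.0), -51.5), (-44, np.float64(-0.0), -48.4), (-40, np.float64(-0.0), -44.4), (-36, np.float64(-0.0), -50.9), (-32, np.float64(0.6), 55.8), (-28, np.float64(0.6), 58.4), (-20, np.float64(0.6), 60.7), (20, np.float64(0.6), 56.1), (28, np.float64(0.6), 57.8), (32, np.float64(0.1), -50.4), (36, np.float64(0.1), -47.8), (40, np.float64(0.1), -50.8), (44, np.float64(0.1), -49.7), (48, np.float64(0.1), -52.3)]
[(-48, np.float64(-0.3), -50.1), (-44, np.float64(-0.3), -52.0), (-40, np.float64(-0.3), -40.8), (-36, np.float64(-0.3), -51.9), (-32, np.float64(-3.8), -58.1), (-28, np.float64(0.3), 42.0), (-20, np.float64(-4.0), 43.9), (20, np.float64(-3.7), 49.4), (28, np.float64(-3.7), -57.6), (32, np.float64(0.3), 56.4), (36, np.float64(-0.2), -46.6), (40, np.float64(-0.2), -48.2), (44, np.float64(-0.2), -51.6), (48, np.float64(-0.2), -50.1)]
clock: 21.3
eef_pos: [559.9, 15.7, 116.1]
tool_rot: [3.142, -0.0, -3.086]
force: [-0.4, -0.5, -3.1]
width: 12.8
gripper_force: 59.2
[559.85542139  15.70785785 116.10091739] [ 3.14155083e+00 -4.21913687e-04 -3.08608586e+00] [(-48, np.floa
[... 3455 characters left out ...]
 124  75 123 156 176 179 178
161 166 176 177 178 177 178 178 179 176 177 181 181 152  81  83 146 160 178 179 178
167 160 176 178 177 177 178 179 179 176 177 182 163  86  77 119 152 171 178 179 177
175 158 151 170 178 178 178 179 179 177 175 154  85  79  99 150 155 177 178 179 177
176 171 157 129 140 168 170 172 171 150  94  83  82 100 139 152 171 177 179 179 177
176 179 168 159 141 107  98  99  92  87  87  96 116 147 152 168 176 177 178 179 177
176 179 182 175 158 150 142 126 121 132 134 146 146 154 171 175 175 177 179 179 176
176 179 182 182 178 167 155 152 153 155 153 158 168 174 174 174 176 177 178 179 176
176 179 182 181 178 176 175 175 178 177 175 173 173 173 174 174 175 177 178 178 176
```

```bash
python3 -m inch '[[[0.05,-0.02,0,0],[0.05,-0.02,0.1,0],[0.05,-0.02,0.5,0],[0.05,-0.02,0.9,0],[0.05,-0.02,1.2,0],[0.05,-0.02,1.5,0],[0.05,-0.02,1.5,0],[0.05,-0.02,1.5,0]]]'
```

```text
clock: 22.02
eef_pos: [559.2, 15.4, 101.0]
tool_rot: [3.142, -0.001, -3.086]
force: [1.0, 0.7, -2.8]
width: 12.9
gripper_force: 59.2
```

```bash
python3 -m inch '[[[0,0,0.4,0],[0,0,0.8,0],[0,0,1.1,0],[0,0,1.3,0],[0,0,1.35,0],[0,0,1.35,0],[0,0,1.35,0]]]'
```

```text
clock: 22.6
eef_pos: [559.5, 15.5, 87.9]
tool_rot: [3.142, 0.0, -3.086]
force: [-0.1, 0.4, -3.0]
width: 13.0
gripper_force: 59.2
```

```bash
python3 -m inch '[[[0,0,0.05,0],[0,0,0.1,0],[0,0,0.15,0],[0,0,0.15,0],[0,0,0.15,0]]]'
```

```text
clock: 23.02
eef_pos: [559.6, 15.5, 86.7]
tool_rot: [3.142, 0.0, -3.086]
force: [-0.4, -1.0, 1.0]
width: 12.9
gripper_force: 59.7
```

```bash
python3 -m inch '[[[0,0,0.04,0],[0,0,0.05,0],[0,0,0.05,0]]]' && python3 -m inch '[[[0,0,0,0],[0,0,0,0],[0,0,0,0],[0,0,0,0],[0,0,0,0]]]' 8.5 && python3 -m inch '[[[0,0,-0.5,0],[0,0,-2,0],[0,0,-4,0],[0,0,-7,0],[0,0,-9.5,0],[0,0,-11,0],[0,0,-11.5,0],[0,0,-11.5,0]]]' && python3 -m inch '[[[0,0,0,0],[0,0,0,0],[0,0,0,0]]]'
python3 - <<'E'
from hole import *
s=sensors.read_state();e=s["eef_pos"];p=camera_params("wrist");im=get_image("wrist")
print(e);g=cv2.cvtColor(im,cv2.COLOR_BGR2GRAY).astype(np.float32)
# plate outline of coarse top (z=80) : sub-mm edges vs. nominal pose, four sides
def side(a,b,z,n):
    o=[]
    for t in np.linspace(.15,.85,9):
        c=np.array(a)*(1-t)+np.array(b)*t;ds=np.arange(-8,8,.1)
        L=np.c_[c[0]+ds*n[0],c[1]+ds*n[1],0*ds+z]
        q=proj(p,R.from_euler("z",.0557).apply(L)+[559.5,15,0]).astype(np.float32)
        gr=np.gradient(cv2.remap(cv2.GaussianBlur(g,(0,0),.8),q[:,:1].copy(),q[:,1:].copy(),cv2.INTER_CUBIC).ravel());o.append(round(ds[np.abs(gr).argmax()],1))
    return o
C=[(-65,-53),(-65,53),(65,53),(65,-53)]
for i,n in enumerate([(-1,0),(0,1),(1,0),(0,-1)]):print(n,side(C[i],C[(i+1)%4],80,n))
E
```

```text
clock: 23.27
eef_pos: [559.5, 15.5, 86.6]
tool_rot: [-3.142, 0.0, -3.086]
force: [-2.6, 0.6, 5.2]
width: 12.8
gripper_force: 60.6
clock: 23.68
eef_pos: [559.5, 15.4, 85.8]
tool_rot: [3.142, 0.0, -3.086]
force: [-0.2, -0.4, 0.3]
width: 72.8
gripper_force: 0.0
clock: 24.35
eef_pos: [560.3, 15.5, 202.3]
tool_rot: [3.142, 0.003, -3.086]
force: [0.2, -0.1, -0.0]
width: 85.1
gripper_force: 0.0
clock: 24.6
eef_pos: [558.5, 15.4, 199.5]
tool_rot: [3.142, -0.003, -3.086]
force: [-0.1, -0.4, -0.4]
width: 85.0
gripper_force: 0.0
[558.49820537  15.38141975 199.4827113 ]
(-1, 0) [np.float64(-0.0), np.float64(3.5), np.float64(3.5), np.float64(-0.6), np.float64(-0.6), np.float64(-0.5), np.float64(3.4), np.float64(3.4), np.float64(3.4)]
(0, 1) [np.float64(-0.7), np.float64(-0.1), np.float64(-0.8), np.float64(-0.2), np.float64(-0.3), np.float64(-0.4), np.float64(-0.5), np.float64(-0.5), np.float64(3.4)]
(1, 0) [np.float64(0.2), np.float64(0.2), np.float64(5.6), np.float64(0.2), np.float64(0.1), np.float64(0.2), np.float64(0.1), np.float64(0.1), np.float64(-7.6)]
(0, -1) [np.float64(-7.8), np.float64(0.6), np.float64(0.7), np.float64(0.7), np.float64(0.8), np.float64(0.2), np.float64(0.8), np.float64(0.2), np.float64(0.8)]
```

```bash
python3 -c "
from cell import order
print(order.finish_job())"
```

```text
the job is handed in; nothing more can be done
None
```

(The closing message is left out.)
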